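# Hang the capping driver on its sprung balancer

### The arm

A 6-joint arm with a two-finger parallel gripper is mounted at the origin on a cart in front of the work surface, level with it; the furniture and walls round the work are solid. World frame = base frame: x ahead of the robot, y to its left, z up, the work surface at z = 0. Lengths are in m, angles in rad, forces in N, time in s.
With the tool pointing down it reaches from about 0.35 to 0.775 m from the base axis. Payload 5.5 kg.
Tool frame: the origin (TCP) lies midway between the tips of the shut fingers; the grasp point (between the pads) lies env.grasp_offset behind it (env.grasp_offset is the distance from the TCP to the grasp point, in m); z points along the fingers, y is the line along which they close (so a half turn about z gives the same grasp; the last joint's range is limited). The gripper opens to 85 mm and grips with 20 to 120 N. Pads are 22 mm wide; open, the fingers measure 114 mm over their backs; the gripper's body (76 mm by 85 mm) begins 54 mm behind the grasp point. The pads swing forward as they close: fully open they stand 13 mm farther back than shut.
Start: joints at [1.097, 0.313, 0.046, 1.304, 0, 1.431], TCP at [0.188, 0.543, 0.231] pointing down, gripper open.
Joint ranges: [-2.76, 2.76], [-0.86, 1.69], [-1.03, 1.26], [-2.2, 2.34], [-1.47, 1.5], [-3.14, 3.14]. Speed limits (rad/s): [2.57, 2.57, 3.14, 3.14, 3.14, 3.14].

### API

Orientations are given as a unit quaternion [w, x, y, z].
In Python, from workcell import monitor, viewer, order, env gives the robot as it stands.
- The arm moves only by the tool carry_out, never from a script. Its argument "plan" is a list that holds one entry, the list of rows, each a list of 7 numbers: the turn, a rotation vector about the world's x, y, z in rad, then the shift along the world's x, y, z in mm, then the finger opening in mm, from 0 to 85.4. A call has 1 to 20 rows; each row is the pose to reach, as a shift and turn from the pose commanded when the call began; what a row does not reach only later rows make up. A row lasts 1/10 s, in which the tool goes at most 50 mm and 8.59 degrees, less where a joint would pass 70% of its speed; a pose out of reach is approached as far as the arm can. A call with a gripper value outside its range is refused whole. The fingers move at their own pace and stop on an object; "squeeze" is the grip in N (left out, the last holds). Time passes only in rows, so rows that repeat a pose let the fingers close. It gives the time, the measured TCP pose, the force, the opening and the grip force at its end, in the units of the state.
- monitor.get_state(): the state, without advancing time (a new reading comes with each control period).
- viewer.read_camera(name): name is "scene" or "top" or "wrist"; returns the picture (420x560x3 uint8, red, green, blue); there is no depth.
- viewer.calibration(name): a dict with "K" (3x3 intrinsics, pixels), "eye" and "rotation" of the camera in the world. Camera axes: x right, y down, z forward; pixel columns grow to the right and rows downward; lengths in m; the calibration is good to about 2 mm. A picture is of the moment at which its call begins: read the wrist's pose just before it. calibration takes no time and is no camera call; for the wrist camera it gives the pose at the moment of the call.
- order.hand_in(): hands the job in; it is judged then, once.
The state is a dict: "clock": time; "joint_pos": joint angles; "qvel": joint speeds; "tau": joint torques, N m; "tcp_pos": TCP position; "orientation": TCP orientation; "wrist_force": force on the tool from outside, world axes, zero at the start; "ft_torque": the same for the moment, N m; "finger_gap": finger opening in m; "grip_force": force on a finger pad.
Only numpy, scipy, OpenCV 4.12 (cv2) and the standard library are available. Lean on these libraries where they do the work, as an engineer would, in place of code of your own. Each camera call takes 0.05 s, during which the arm holds its last target. There are 200 camera calls.

### The job

Take the tool balancer's black knob, draw its spring-loaded snap hook down to the capping driver that stands in its rest, bring the hook in under the driver's steel loop and let it come up so that the loop snaps into the hook past its gate. Then let the balancer lift the driver out of the rest, slowly (about 3 cm a second), and let go of the knob only at the height where you feel that its pull and the driver's unknown weight cancel, so that the driver stays hanging there and neither jumps nor drops. Never let the hook fly up, do not strain or tip the driver with the hook, and leave the things round about where they are.

Things in the scene. Friction and masses are not known exactly. Their poses are not given: they have to be found in the camera images.
- stand: Balancer, fixed: grey foot plate 140 (x) x 110 x 16 mm, origin under it on the column's axis; a 33 mm tube rises to 223 mm, out of it a 16 mm sprung rod that slides and turns freely. From the rod's head an arm reaches 200 mm out and slopes down to knob and hook; it swings about the column (this origin) with little friction. -x is the arm's direction at jib = 0
- ram (a joint): How far rod, arm, knob and hook have been drawn down from the upper stop, m: 0 at the top (rest, unloaded), at most 0.16. The spring pulls up with 1.5 N at 0 plus 52 N per metre (8.4 N at 0.132), friction 0.1 N, hardly any damping: let go drawn down and unloaded, it flies up
- jib (a joint): Swing of the arm about the column, rad, -1 to 1: 0 along -x of stand, positive anticlockwise seen from above (seen from the robot the knob then moves to the right)
- knob (a point): Middle of the black knob upright on the arm's end, the place to grip: 23 mm thick (25 near the top), 20 mm up and down from this point, nothing above it; below it a 24 mm steel boss, then the hook. It swings at 200 mm from the column's axis, 344 mm high at ram = 0, and is fixed to the arm and turns with it
- hook: Steel snap hook, a J of 6 mm round bar fixed under the arm's end. Origin: centre of its bowl, 91 mm below knob. z up, x along the arm to the column. Shank at y = +11 mm (up to z = 40), underside at z = -14, tip at y = -11 to -12.5, rising to z = +19.5; gap 16 mm. The mouth faces -y, the way it moves when jib grows. A bar lying in the bowl has its centre near z = -5
- gate (a joint): Sprung gate across the hook's mouth, rad: 0 shut (from the shank at z = +17.5 mm to the inside of the tip at z = +11.5), up to 1.25 pushed inward and down. A bar pressed on it from above pushes it in with under 1 N near the tip, more near the shank; it snaps shut above the bar
- driver: Capping driver: stubby upright power tool, white body, 49 mm across, steel hanging loop on top. Origin on its axis at the shoulder 2 mm over the rest's rim, 32 mm over the worktop; z up, x along the loop. Below it a 36 mm chuck goes 20 mm into the rest; body top 68 mm above it. Weight unknown, 2.4 to 5.4 N; the spring balances it 25 to 85 mm above its place in the rest
- bail (a point): Crown of the driver's loop: centre of its 5 mm round bar, 118.5 mm above driver's origin. The loop is rigid and lies in the driver's x-z plane; opening 42 mm wide, 48 mm high from the driver's top to the crown; at 10 mm to either side the arch is 2.5 mm lower
- rest: Grey plastic rest, fixed, origin on the worktop: 88 mm base, round socket 39 mm wide, rim 30 mm high, in which the driver stands, near the hook's circle about the column
- cal_weight: small polished calibration weight with a knob, 27 x 27 x 48 mm; a bystander, origin at its underside
- vial_1: small capped glass vial, 22 across, 46 high mm; a bystander, origin at its underside
- bottle_3: brown reagent bottle with black cap, 41 across, 97 high mm; a bystander, origin at its underside
- bottle_4: brown reagent bottle with black cap, 41 across, 97 high mm; a bystander, origin at its underside
- beaker_stir: glass beaker, 72 x 78 x 89 mm; a bystander, origin at its underside
- marker_blue: marker pen lying flat, 138 long mm; a bystander, origin at its underside
Not all that is in view belongs to the job. There is more than one size of the rest; the job needs the smaller.

How it is judged:
On the way, in this order (a step that is already met when the one before it is completed fails the run):
1. the hook is drawn down to the standing driver, mouth under the crown of its loop (crown above the tip, within 12 mm of mid-mouth), the driver not moved by more than 12 mm (x of bail in the frame of hook between -0.014 and 0.014 m and y of bail in the frame of hook between -0.012 and 0.012 m and z of bail in the frame of hook between 0.0195 and 0.045 m and distance of driver from where it was at the start of the episode below 0.012 m), for 0.05 s.
2. the loop's bar lies in the hook's bowl and the gate has shut above it (x of bail in the frame of hook between -0.014 and 0.014 m and y of bail in the frame of hook between -0.012 and 0.012 m and z of bail in the frame of hook between -0.013 and 0.004 m and value of joint gate below 0.25 rad), for 0.2 s.
At the end, for the whole second after the job is handed in: The driver hangs upright (within 0.2 rad) from the hook, the loop's bar in its bowl and the gate shut (below 0.25 rad), at least 15 mm above its place in the rest, floating below the balancer's upper stop (ram above 4 mm) and at rest (driver below 0.04 m/s, rod below 0.03 m/s) (all of step 2 and z of driver in the frame of rest above 0.047 m and value of joint ram above 0.004 m and angle between driver's own z axis and vertical below 0.2 rad and linear speed of driver below 0.04 m/s and velocity of joint ram between -0.03 and 0.03 m/s and contact force between the fingers and driver below 0.1 N); the robot touches nothing.
It fails at once if the hook flies up (rod rising faster than 0.3 m/s) (velocity of joint ram below -0.3 m/s).
It fails at once if the hung driver jumps, drops or is hoisted: rod faster than 0.08 m/s either way while the loop lies in the hook (x of bail in the frame of hook between -0.014 and 0.014 m and y of bail in the frame of hook between -0.012 and 0.012 m and z of bail in the frame of hook between -0.013 and 0.004 m and (velocity of joint ram below -0.08 m/s or velocity of joint ram above 0.08 m/s)).
It fails at once if the hook strains the driver: more than 16 N between hook and driver (contact force between hook and driver above 16 N).
It fails at once if the driver is tipped by more than 0.35 rad, or falls (faster than 0.5 m/s) (angle between driver's own z axis and vertical above 0.35 rad or linear speed of driver above 0.5 m/s).
It fails at once if a bystander is moved by more than 30 mm (distance of any of cal_weight, vial_1, bottle_3, bottle_4, beaker_stir, marker_blue from where it was at the start of the episode above 0.03 m).
It also fails if it takes over 54 s, if anything falls off the work surface, if the arm or the gripper's body presses on something with over 40 N, if the wrist force passes 120 N, or if a joint passes its speed limit or range.

## Working session

There is one attempt and no reset: what is moved stays moved. The work goes in short steps, Python scripts to look and compute and a tool call to move; the robot and the scene stay as the last step left them, time stands still between calls to the robot, and variables do not carry over. Pictures are saved under pics/ and viewed, at most 10 in all, crops included, and the job is handed in when it is done.

Besides the shell and the picture viewer there is one more tool, called after "Call:" as name([rows], argument=value, ...), one row to a line, values as JSON. carry_out: Moves the arm, as the interface text tells. Its arguments: {"type":"object","properties":{"plan":{"type":"array","items":{"type":"array","items":{"type":"array","items":{"type":"number"}}}},"squeeze":{"type":"number"}},"required":["plan"]}

```bash
mkdir -p pics; python3 - <<'E'
from workcell import monitor, viewer, order, env
import cv2,numpy as np
print(monitor.get_state(), env.grasp_offset)
for n in("scene","top"):
    im=viewer.read_camera(n); cv2.imwrite(f"pics/{n}0.png",im[:,:,::-1])
    c=viewer.calibration(n); print(n,c)
    np.savez(f"{n}.npz",**c)
E
```

```text
{'clock': 0.0, 'joint_pos': array([1.09737534e+00, 3.13992123e-01, 4.49487000e-02, 1.30357401e+00,
       1.65441660e-05, 1.43116702e+00]), 'qvel': array([ 0.00018127, -0.00108465,  0.0009479 , -0.0006812 ,  0.00106684,
       -0.00113917]), 'tau': array([ 8.26597193e-05, -4.80629396e+01,  2.98531812e+01,  1.91420614e-02,
       -1.43661196e-04,  1.83598246e-05]), 'tcp_pos': array([0.18816967, 0.5427951 , 0.23040118]), 'orientation': array([-2.82643117e-04,  1.66122061e-01,  9.86104777e-01, -8.65612350e-04]), 'wrist_force': array([-0.72292748, -0.35312237,  0.00513107]), 'ft_torque': array([-0.01898061, -0.04260759, -0.00230446]), 'grip_force': 0.0, 'finger_gap': 0.08549623537225406} 0.0187
scene {'K': array([[520.55196378,   0.        , 278.29278827],
       [  0.        , 520.55196378, 212.13471244],
       [  0.        ,   0.        ,   1.        ]]), 'eye': array([-0.03056165, -0.88858309,  0.93961993]), 'rotation': array([-0.45760231,  0.84281992, -0.24345204,  0.1448648 ])}
top {'K': array([[466.11574572,   0.        , 276.59344368],
       [  0.        , 466.11574572, 203.51078121],
       [  0.        ,   0.        ,   1.        ]]), 'eye': array([0.507778  , 0.05105079, 1.44473468]), 'rotation': array([-0.01810163,  0.70901103, -0.70474293,  0.01769444])}
```

View pics/scene0.png

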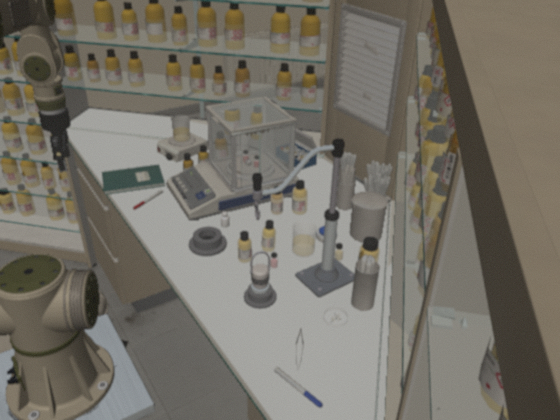

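View pics/top0.png

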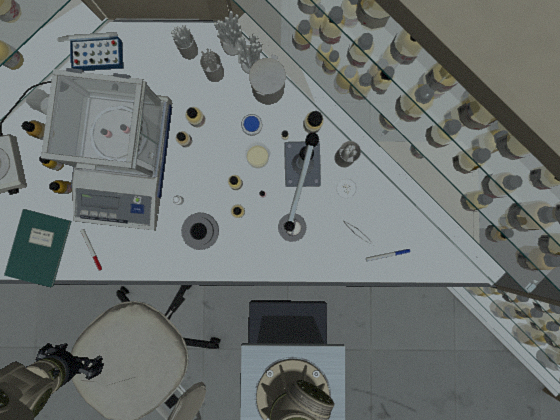

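The top view shows the black knob at (289,226), the rod's head at (313,140), the foot plate at (303,163), the small rest with the driver at (292,228) and the larger rest at (201,230). Things that could be taken for the knob are the tube collar at scene (331,213), the rod's head at scene (338,145) and the bottle caps. I choose the knob at scene (258,180) and will check it in a close crop.

```bash
python3 - <<'E'
import cv2,numpy as np
a=cv2.imread("pics/scene0.png")[130:310,200:370]
b=cv2.imread("pics/top0.png")[120:250,225:345]
a=cv2.resize(a,None,fx=3.3,fy=3.3,interpolation=cv2.INTER_CUBIC)[:594]
cv2.imwrite("pics/c1.png",a)
b=cv2.resize(b,None,fx=4.5,fy=4.5,interpolation=cv2.INTER_CUBIC)
cv2.imwrite("pics/c2.png",b);print(a.shape,b.shape)
E
cat > h.py <<'E'
import numpy as np,cv2
from scipy.spatial.transform import Rotation as R
def cal(n):
    if n=="wrist":
        from workcell import viewer; return viewer.calibration(n)
    return np.load(f"{n}.npz")
def ray(c,u,v):
    q=c["rotation"]; M=R.from_quat(np.r_[q[1:],q[0]])
    d=M.apply(np.linalg.inv(c["K"])@[u,v,1]); return c["eye"],d
def atz(c,u,v,z):
    e,d=ray(c,u,v); return e+d*(z-e[2])/d[2]
def proj(c,p):
    q=c["rotation"]; M=R.from_quat(np.r_[q[1:],q[0]])
    x=c["K"]@M.inv().apply(np.asarray(p)-c["eye"]); return x[:2]/x[2]
E
```

```text
(594, 561, 3) (585, 540, 3)
```

View pics/c1.png

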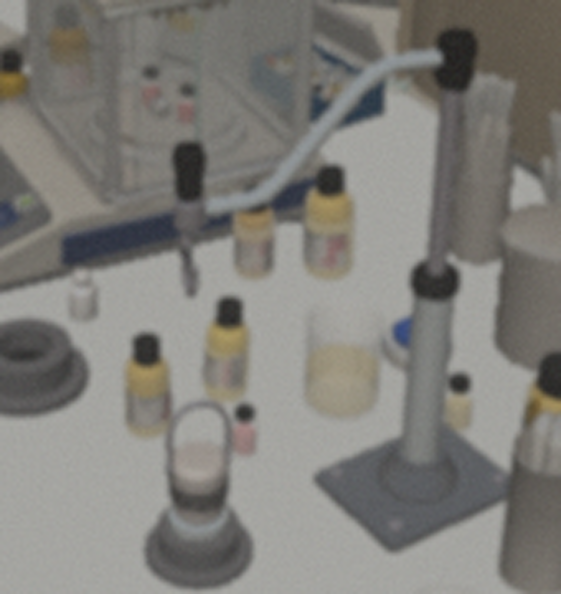

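View pics/c2.png

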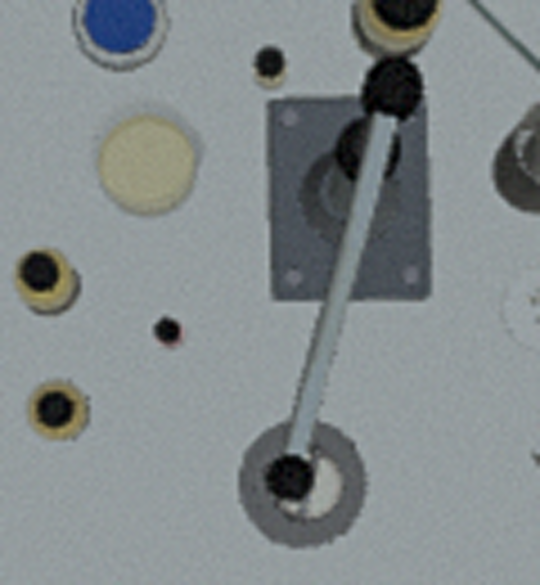

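```bash
python3 - <<'E'
from h import *
t=cal("top");s=cal("scene")
T=lambda x,y:(x/4.5+225,y/4.5+120); S=lambda x,y:(x/3.3+200-.35,y/3.3+130-.35)
P=np.array([atz(t,*T(*p),.016) for p in[(268,99),(428,97),(431,299),(273,300)]]);print(P,P.mean(0))
Q=np.array([atz(s,*S(*p),.016) for p in[(315,478),(395,550)]]);print("scene corners",Q)
st=P.mean(0)
print("rodhead scene",atz(s,*S(457,35),.46), )
k=atz(t,*T(291,477),.364);print("knob",k,np.hypot(*(k-st)[:2]))
for z in(.344,.324): print("knob scene",atz(s,*S(190,172),z))
print("rest top",atz(t,*T(303,484),.006), "scene",atz(s,*S(199,546),.006))
print("driver body top (white)",atz(t,*T(318,484),.1))
print("loop crown scene",atz(s,*S(201,404),.152), 'L/R',atz(s,*S(171,450),.125),atz(s,*S(231,450),.125))
for n,x,y,z in[("vial",168,331,.046),("b3",40,271,.097),("b4",54,410,.097)]: print(n,atz(t,*T(x,y),z))
E
```

```text
[[ 0.77061455  0.02864331  0.016     ]
 [ 0.77265475 -0.08120686  0.016     ]
 [ 0.63353119 -0.08344075  0.016     ]
 [ 0.63219679  0.02450934  0.016     ]] [ 0.70224932 -0.02787374  0.016     ]
scene corners [[ 0.63511348  0.01835971  0.016     ]
 [ 0.63886749 -0.0890559   0.016     ]]
rodhead scene [ 0.65588506 -0.08760119  0.46      ]
knob [0.51057306 0.02124813 0.364     ] 0.19787052601003277
knob scene [0.51439889 0.0209778  0.344     ]
knob scene [0.53269783 0.05151945 0.324     ]
rest top [0.50675925 0.00313387 0.006     ] scene [0.51388381 0.00630905 0.006     ]
driver body top (white) [ 0.5068839  -0.00333882  0.1       ]
loop crown scene [0.51282488 0.0023049  0.152     ] L/R [ 0.48223444 -0.00458329  0.125     ] [ 0.52095815 -0.02817984  0.125     ]
vial [0.60837634 0.09514566 0.046     ]
b3 [0.64300324 0.17639469 0.097     ]
b4 [0.55336306 0.16643609 0.097     ]
```

Call:
carry_out([
  [[0, 0, 0, 0, 0, 45, 85], [0, 0, 0, 0, 0, 90, 85], [0, 0, 0, 0, 0, 135, 85], [0, 0, 0.02, 22, -40, 165, 85], [0, 0, 0.03, 44, -80, 190, 85], [0, 0, 0.04, 66, -120, 190, 85], [0, 0, 0.05, 88, -160, 190, 85], [0, 0, 0.06, 110, -200, 190, 85], [0, 0, 0.07, 132, -240, 190, 85], [0, 0, 0.08, 154, -280, 190, 85], [0, 0, 0.08, 176, -320, 190, 85], [0, 0, 0.08, 198, -360, 190, 85], [0, 0, 0.08, 220, -400, 190, 85], [0, 0, 0.08, 242, -440, 190, 85], [0, 0, 0.08, 262, -480, 190, 85], [0, 0, 0.08, 272, -505, 190, 85], [0, 0, 0.08, 282, -518, 190, 85], [0, 0, 0.08, 282, -520, 190, 85], [0, 0, 0.08, 282, -520, 190, 85], [0, 0, 0.08, 282, -520, 190, 85]],
], squeeze=50)

```text
clock: 2.1
tcp_pos: [0.4699, 0.0245, 0.4215]
orientation: [-0.0, 0.126, 0.992, 0.0]
wrist_force: [-0.3, 0.5, 0.8]
finger_gap: 0.0853
grip_force: 0.0
```

```bash
python3 - <<'E'
from h import *
from workcell import monitor, viewer
s=monitor.get_state();c=viewer.calibration("wrist");np.savez("wrist.npz",**c)
im=viewer.read_camera("wrist");cv2.imwrite("pics/w1.png",im[:,:,::-1])
print(s["clock"],s["tcp_pos"],s["orientation"],s["wrist_force"],c)
E
```

```text
2.1 [0.46993664 0.0244528  0.42153786] [-5.87726845e-06  1.25803150e-01  9.92055198e-01  2.27698323e-04] [-0.26578828  0.47560242  0.77701635] {'K': array([[367.65724633,   0.        , 274.56089259],
       [  0.        , 367.65724633, 203.46738523],
       [  0.        ,   0.        ,   1.        ]]), 'eye': array([0.40157447, 0.04137436, 0.5631681 ]), 'rotation': array([0.11123237, 0.78247511, 0.60660686, 0.08595451])}
```

View pics/w1.png

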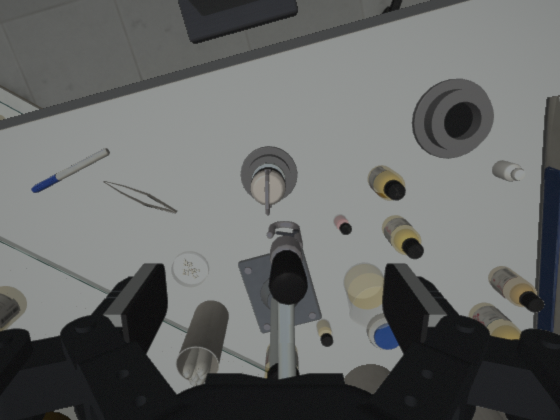

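```bash
python3 - <<'E'
from h import *
w=np.load("wrist.npz")
im=cv2.imread("pics/w1.png")
a=cv2.resize(im[130:310,215:345],None,fx=4,fy=4,interpolation=cv2.INTER_CUBIC)[:600]
a=cv2.resize(im[135:305,215:345],None,fx=3.5,fy=3.5,interpolation=cv2.INTER_CUBIC)
cv2.imwrite("pics/w1c.png",a)
print("knobtop",atz(w,289,284,.364),"rest base",atz(w,269,175,.006))
col=np.array([.703,-.029])
for n,p in[("knobtop",(.511,.0215,.364)),("knobbot",(.511,.0215,.324)),("hook",(.511,.0215,.253)),("crown",(.510,.0045,.1505)),("drvtop",(.510,.0045,.1)),("rest",(.510,.0045,.006)),("plate",(.7022,-.0279,.016)),("plc",(.6322,.0245,.016)),("plc",(.6335,-.0834,.016)),("loopL",(.4868,.0085,.125)),("loopR",(.5332,.0005,.125))]: print(n,proj(w,p))
E
```

```text
knobtop [0.5085188  0.02273614 0.364     ] rest base [0.5114559  0.00397921 0.006     ]
knobtop [287.99344025 288.03527548]
knobbot [286.03755246 259.85839819]
hook [283.69160575 226.06226069]
crown [267.25938906 199.01288285]
drvtop [268.01929816 188.62365821]
rest [269.08751002 174.01942076]
plate [279.4257995  290.00761644]
plc [300.40026769 244.83458874]
plc [235.87980793 260.94208548]
loopL [265.98873789 174.76833761]
loopR [269.29054587 211.67624204]
```

View pics/w1c.png

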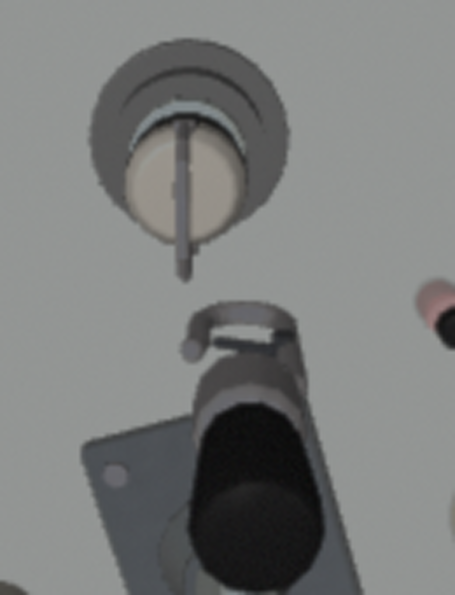

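```bash
python3 - <<'E'
from h import *
w=np.load("wrist.npz")
A=atz(w,267.3,169.9,.128);B=atz(w,267.6,213.6,.128);d=B-A;print(A,B,np.arctan2(d[1],d[0]),(A+B)/2)
t=atz(w,269.9,233.9,.2725);print("tip",t)
k=np.array([.511,.0215]);col=np.array([.703,-.029]);x=(col-k)/np.hypot(*(col-k));phi=np.arctan2(x[1],x[0]);print(phi,np.hypot(*(col-k)))
y=np.array([-x[1],x[0]]);print("exp tip",k-12*y)
b=np.array([.5105,.0045]);r=col-b;print("bail r",np.hypot(*r),"phi",np.arctan2(r[1],r[0]))
for ph in(-.31,np.arctan2(r[1],r[0]),-.165):print(ph,col-.2*np.array([np.cos(ph),np.sin(ph)]))
E
```

```text
[0.48085559 0.01177048 0.128     ] [ 0.53419836 -0.00188799  0.128     ] -0.25066571365747176 [0.50752698 0.00494124 0.128     ]
tip [0.50802055 0.00978526 0.2725    ]
-0.25719552627803366 0.19853022439920825
exp tip [ -2.54143195 -11.58378583]
bail r 0.19539319333078112 phi -0.1723004275883775
-0.31 [0.51253329 0.03201173]
-0.1723004275883775 [0.50596141 0.00528983]
-0.165 [0.50571633 0.00385047]
```

The crop confirms the black knob at full-image (288,289). The hook hangs beneath it with its tip at (270,234), and the loop is seen edge-on from (267,170) to (268,214). All of these agree with my estimates to within about 2 mm, so I grasp now.

Call:
carry_out([
  [[0, 0, 0, 20, -1, 0, 85], [0, 0, 0, 41, -1.5, 0, 85], [0, 0, 0, 41, -1.5, 0, 85], [0, 0, 0, 41, -1.5, -20, 85], [0, 0, 0, 41, -1.5, -45, 85], [0, 0, 0, 41, -1.5, -70, 85], [0, 0, 0, 41, -1.5, -90, 85], [0, 0, 0, 41, -1.5, -90, 85], [0, 0, 0, 41, -1.5, -90, 60], [0, 0, 0, 41, -1.5, -90, 40], [0, 0, 0, 41, -1.5, -90, 30], [0, 0, 0, 41, -1.5, -90, 10], [0, 0, 0, 41, -1.5, -90, 10], [0, 0, 0, 41, -1.5, -90, 10], [0, 0, 0, 41, -1.5, -90, 10], [0, 0, 0, 41, -1.5, -90, 10]],
], squeeze=50)

```text
clock: 3.75
tcp_pos: [0.5117, 0.0217, 0.3315]
orientation: [0.0, 0.127, 0.992, 0.0]
wrist_force: [1.4, -0.1, 1.6]
finger_gap: 0.0225
grip_force: 48.8
```

```bash
python3 - <<'E'
from workcell import monitor
s=monitor.get_state()
for k in("clock","tcp_pos","orientation","wrist_force","finger_gap","grip_force"):print(k,s[k])
E
```

```text
clock 3.75
tcp_pos [0.51174402 0.02171034 0.33151492]
orientation [4.00618503e-04 1.26610221e-01 9.91952462e-01 6.44158351e-05]
wrist_force [ 1.38682908 -0.12238507  1.58172357]
finger_gap 0.02247575014182037
grip_force 48.783341981470585
```

Call:
carry_out([
  [[0, 0, -0.02, 1, 4, 0, 10], [0, 0, -0.04, 2.3, 8, 0, 10], [0, 0, -0.063, 3.6, 12, 0, 10], [0, 0, -0.063, 3.6, 12, 0, 10], [0, 0, -0.063, 3.6, 12, -6, 10], [0, 0, -0.063, 3.6, 12, -16, 10], [0, 0, -0.063, 3.6, 12, -26, 10], [0, 0, -0.063, 3.6, 12, -36, 10], [0, 0, -0.063, 3.6, 12, -46, 10], [0, 0, -0.063, 3.6, 12, -56, 10], [0, 0, -0.063, 3.6, 12, -66, 10], [0, 0, -0.063, 3.6, 12, -76, 10], [0, 0, -0.063, 3.6, 12, -86, 10], [0, 0, -0.063, 3.6, 12, -96, 10], [0, 0, -0.063, 3.6, 12, -106, 10], [0, 0, -0.063, 3.6, 12, -116, 10], [0, 0, -0.063, 3.6, 12, -125, 10], [0, 0, -0.063, 3.6, 12, -131, 10], [0, 0, -0.063, 3.6, 12, -131, 10], [0, 0, -0.063, 3.6, 12, -131, 10]],
])

```text
clock: 5.75
tcp_pos: [0.5152, 0.0337, 0.2005]
orientation: [0.001, 0.158, 0.987, 0.0]
wrist_force: [0.6, 0.3, 7.8]
finger_gap: 0.0229
grip_force: 49.4
```

```bash
python3 - <<'E'
from h import *
from workcell import monitor, viewer
s=monitor.get_state()
for k in("clock","tcp_pos","orientation","wrist_force","finger_gap","grip_force"):print(k,s[k])
im=viewer.read_camera("wrist");im2=viewer.read_camera("scene")
c=viewer.calibration("wrist");np.savez("wrist.npz",**c)
a=cv2.resize(im[100:310,180:350],None,fx=2.4,fy=2.4,interpolation=cv2.INTER_CUBIC)
b=cv2.resize(im2[200:310,220:310],None,fx=4.4,fy=4.58,interpolation=cv2.INTER_CUBIC)
b=cv2.resize(b,(b.shape[1],a.shape[0]))
cv2.imwrite("pics/d1.png",np.hstack([a,b])[:,:,::-1]);print(a.shape,b.shape)
E
```

```text
clock 5.75
tcp_pos [0.51523696 0.03374949 0.20051332]
orientation [5.25142935e-04 1.57763157e-01 9.87476837e-01 8.49072011e-05]
wrist_force [0.58689207 0.32977527 7.77666715]
finger_gap 0.022898989838178885
grip_force 49.39963482320309
(504, 408, 3) (504, 396, 3)
```

View pics/d1.png

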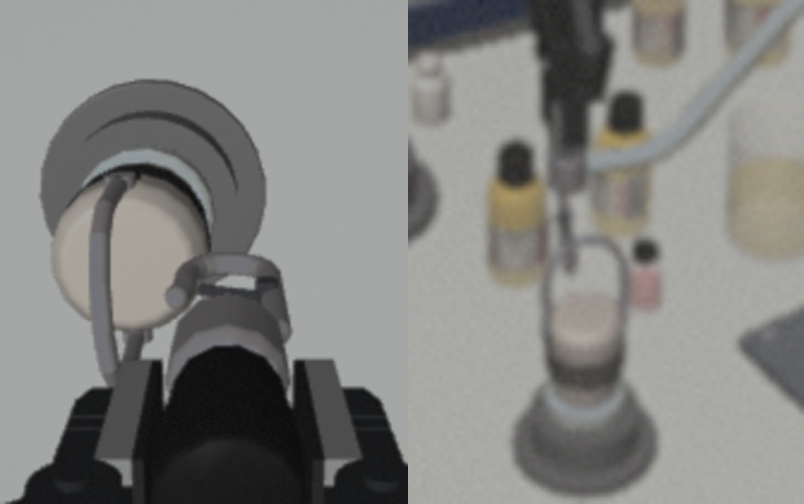

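The hook stands beside the loop, level with the opening and clear of it. In the left crop the tip is at (180,298) and the loop's bar at (100,260). I swing in under the crown.

Call:
carry_out([
  [[0, 0, 0.02, -1.1, -4, 0, 10], [0, 0, 0.04, -2.2, -8, 0, 10], [0, 0, 0.06, -3.2, -12, 0, 10], [0, 0, 0.08, -4.2, -16, 0, 10], [0, 0, 0.1, -5.2, -20, 0, 10], [0, 0, 0.125, -6.2, -24, 0, 10], [0, 0, 0.14, -6.8, -27, 0, 10], [0, 0, 0.148, -7.2, -28.7, 0, 10], [0, 0, 0.148, -7.2, -28.7, 0, 10], [0, 0, 0.148, -7.2, -28.7, 0, 10]],
])

```text
clock: 6.85
tcp_pos: [0.5085, 0.0049, 0.2009]
orientation: [0.001, 0.084, 0.996, 0.0]
wrist_force: [2.1, -0.3, 8.7]
finger_gap: 0.0227
grip_force: 49.4
```

```bash
python3 - <<'E'
from h import *
from workcell import monitor, viewer
s=monitor.get_state()
for k in("clock","tcp_pos","orientation","wrist_force","finger_gap","grip_force"):print(k,s[k])
im=viewer.read_camera("wrist");im2=viewer.read_camera("scene")
c=viewer.calibration("wrist");np.savez("wrist.npz",**c)
k=np.r_[s["tcp_pos"][:2],.213]
print("hook tip px",proj(c,k+[-.002,-.012,-.0715]),"bail",proj(c,[.510,.0045,.1505]))
a=cv2.resize(im[100:310,180:350],None,fx=2.4,fy=2.4,interpolation=cv2.INTER_CUBIC)
b=cv2.resize(im2[220:290,230:290],None,fx=6.6,fy=7.2,interpolation=cv2.INTER_CUBIC)
b=cv2.resize(b,(b.shape[1],a.shape[0]))
cv2.imwrite("pics/d2.png",np.hstack([a,b])[:,:,::-1])
E
```

```text
clock 6.85
tcp_pos [0.50849673 0.0049346  0.20090121]
orientation [1.11425139e-03 8.44035027e-02 9.96431034e-01 2.77307801e-05]
wrist_force [ 2.13280465 -0.3042717   8.73793055]
finger_gap 0.0227101606214336
grip_force 49.40266851335764
hook tip px [254.799196   223.60389203] bail [275.55092889 231.56848159]
```

View pics/d2.png

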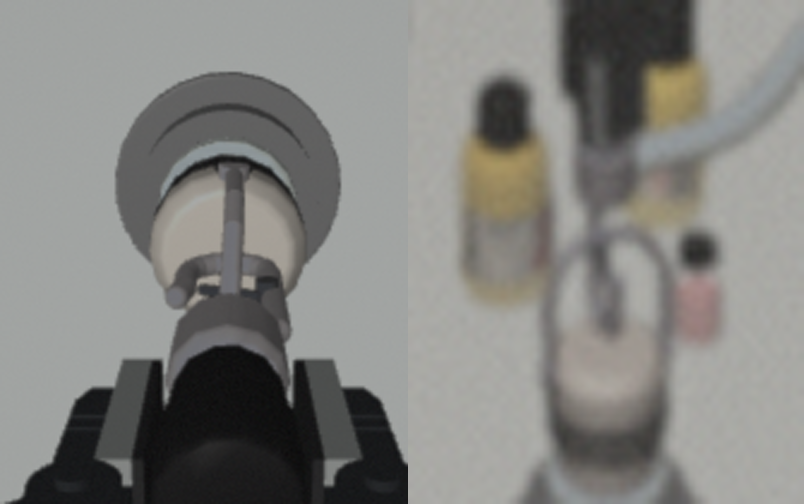

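The loop's bar at (233,230) lies mid-mouth, between the tip at (178,298) and the shank at (282,300), and the driver has not moved. I let the hook come up slowly.

Call:
carry_out([
  [[0, 0, 0, 0, 1, 0, 10], [0, 0, 0, 0, 1, 3, 10], [0, 0, 0, 0, 1, 6, 10], [0, 0, 0, 0, 1, 9, 10], [0, 0, 0, 0, 1, 12, 10], [0, 0, 0, 0, 1, 15, 10], [0, 0, 0, 0, 1, 18, 10], [0, 0, 0, 0, 1, 21, 10], [0, 0, 0, 0, 1, 24, 10], [0, 0, 0, 0, 1, 27, 10], [0, 0, 0, 0, 1, 30, 10], [0, 0, 0, 0, 1, 32, 10], [0, 0, 0, 0, 1, 34, 10], [0, 0, 0, 0, 0.5, 36, 10], [0, 0, 0, 0, 0, 38, 10], [0, 0, 0, 0, 0, 38, 10], [0, 0, 0, 0, 0, 38, 10]],
])

```text
clock: 8.65
tcp_pos: [0.5084, 0.005, 0.2382]
orientation: [0.001, 0.084, 0.996, 0.0]
wrist_force: [5.3, -1.1, 2.0]
finger_gap: 0.023
grip_force: 48.9
```

```bash
python3 - <<'E'
from h import *
from workcell import monitor, viewer
s=monitor.get_state()
for k in("clock","tcp_pos","orientation","wrist_force","finger_gap","grip_force"):print(k,s[k])
F=[]
for i in range(6):
    im=viewer.read_camera("wrist");F.append(monitor.get_state()["wrist_force"][2])
print(np.round(F,2))
im2=viewer.read_camera("scene")
a=cv2.resize(im[100:310,180:350],None,fx=2.4,fy=2.4,interpolation=cv2.INTER_CUBIC)
b=cv2.resize(im2[210:310,230:290],(396,504),interpolation=cv2.INTER_CUBIC)
cv2.imwrite("pics/d3.png",np.hstack([a,b])[:,:,::-1])
E
```

```text
clock 8.65
tcp_pos [0.50840565 0.00496896 0.23820099]
orientation [5.05831649e-04 8.43354987e-02 9.96437287e-01 2.55849944e-05]
wrist_force [ 5.32623853 -1.12144788  2.02753625]
finger_gap 0.022955684731254353
grip_force 48.875510059297085
[1.88 1.62 1.94 1.9  1.73 2.47]
```

View pics/d3.png

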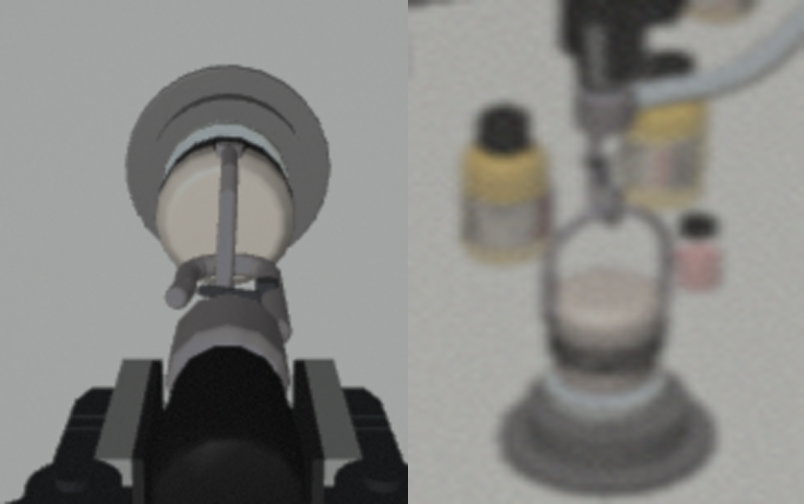

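The loop's bar lies in the bowl at (228,285), with the gate shut across it. I lift on slowly and ease the sideways load.

Call:
carry_out([
  [[0, 0, 0, 0.5, 0, 0, 10], [0, 0, 0, 1, 0, 2, 10], [0, 0, 0, 1, 0, 5, 10], [0, 0, 0, 1, 0, 8, 10], [0, 0, 0, 1, 0, 11, 10], [0, 0, 0, 1, 0, 14, 10], [0, 0, 0, 1, 0, 16, 10], [0, 0, 0, 1, 0, 18, 10], [0, 0, 0, 1, 0, 19, 10], [0, 0, 0, 1, 0, 19, 10], [0, 0, 0, 1, 0, 19, 10]],
])

```text
clock: 10.1
tcp_pos: [0.5084, 0.0052, 0.2571]
orientation: [-0.0, 0.084, 0.996, 0.0]
wrist_force: [0.2, -0.3, 0.2]
finger_gap: 0.0226
grip_force: 48.8
```

```bash
cat > f.py <<'E'
from h import *
from workcell import monitor, viewer
F=[]
for i in range(8):
    viewer.read_camera("wrist");F.append(monitor.get_state()["wrist_force"])
s=monitor.get_state();F=np.array(F)
print(s["clock"],s["tcp_pos"],F.mean(0).round(2),F.std(0).round(2),s["ft_torque"].round(2))
E
python3 f.py
```

```text
10.5 [0.50850128 0.00516162 0.25717226] [-0.32 -0.01  1.09] [0.69 0.56 0.71] [ 0.1   0.18 -0.  ]
```

Call:
carry_out([
  [[0, 0, 0, 0, 0, 2, 10], [0, 0, 0, 0, 0, 5, 10], [0, 0, 0, 0, 0, 8, 10], [0, 0, 0, 0, 0, 11, 10], [0, 0, 0, 0, 0, 14, 10], [0, 0, 0, 0, 0, 17, 10], [0, 0, 0, 0, 0, 19, 10], [0, 0, 0, 0, 0, 20, 10], [0, 0, 0, 0, 0, 20, 10], [0, 0, 0, 0, 0, 20, 10]],
])

```text
clock: 11.5
tcp_pos: [0.5085, 0.0052, 0.2771]
orientation: [-0.0, 0.084, 0.996, 0.0]
wrist_force: [-4.4, 0.1, -0.1]
finger_gap: 0.0228
grip_force: 48.9
```

```bash
sed -i 's/range(8)/range(40)/' f.py; python3 f.py
```

```text
13.5 [0.50854038 0.00516199 0.2772013 ] [-4.87  0.64 -0.23] [0.56 0.46 0.51] [ 0.22  0.97 -0.02]
```

Call:
carry_out([
  [[0, 0, 0, -0.5, 0, -1, 10], [0, 0, 0, -1, 0, -2, 10], [0, 0, 0, -1, 0, -3, 10], [0, 0, 0, -1, 0, -3, 10], [0, 0, 0, -1, 0, -3, 10], [0, 0, 0, -1, 0, -3, 10]],
])

```text
clock: 14.1
tcp_pos: [0.5085, 0.005, 0.2745]
orientation: [0.001, 0.084, 0.996, 0.0]
wrist_force: [0.7, 0.1, -0.1]
finger_gap: 0.023
grip_force: 48.9
```

```bash
sed -i 's/range(40)/range(60)/' f.py; python3 f.py
```

```text
17.1 [0.50834324 0.00498608 0.27448913] [ 4.35 -0.5   0.2 ] [1.41 0.56 0.51] [-0.08 -0.9   0.04]
```

Call:
carry_out([
  [[0, 0, 0, 0.5, 0, 0.5, 10], [0, 0, 0, 0.5, 0, 1.2, 10], [0, 0, 0, 0.5, 0, 1.2, 10], [0, 0, 0, 0.5, 0, 1.2, 10]],
])

```text
clock: 17.5
tcp_pos: [0.5083, 0.0051, 0.2755]
orientation: [0.0, 0.084, 0.996, 0.0]
wrist_force: [4.2, -0.1, 0.0]
finger_gap: 0.0226
grip_force: 48.9
```

```bash
sed -i 's/range(60)/range(40)/' f.py; python3 f.py
```

```text
19.5 [0.50835167 0.00507903 0.27551543] [ 4.65 -0.79  0.09] [0.41 0.51 0.53] [-0.11 -0.99 -0.  ]
```

The vertical force is now 0.09 N, inside the rod's friction, so I release.

Call:
carry_out([
  [[0, 0, 0, 0, 0, 0, 35], [0, 0, 0, 0, 0, 0, 50], [0, 0, 0, 0, 0, 0, 70], [0, 0, 0, 0, 0, 0, 85], [0, 0, 0, 0, 0, 0, 85], [0, 0, 0, 0, 0, 0, 85], [0, 0, 0, 0, 0, 15, 85], [0, 0, 0, 0, 0, 35, 85], [0, 0, 0, 0, 0, 60, 85], [0, 0, 0, 0, 0, 90, 85], [0, 0, 0, -20, 0, 110, 85], [0, 0, 0, -40, 0, 110, 85], [0, 0, 0, -50, 0, 110, 85], [0, 0, 0, -50, 0, 110, 85], [0, 0, 0, -50, 0, 110, 85], [0, 0, 0, -50, 0, 110, 85], [0, 0, 0, -50, 0, 110, 85], [0, 0, 0, -50, 0, 110, 85]],
])

```text
clock: 21.3
tcp_pos: [0.4586, 0.0051, 0.385]
orientation: [-0.0, 0.084, 0.996, 0.0]
wrist_force: [0.6, 0.0, -0.2]
finger_gap: 0.0848
grip_force: 0.0
```

```bash
python3 - <<'E'
from h import *
from workcell import monitor, viewer
def g(): return viewer.read_camera("wrist"),viewer.read_camera("scene")
i0,s0=g()
for _ in range(18): i1=viewer.read_camera("wrist")
i1,s1=g()
print(monitor.get_state()["clock"])
print("diff",np.abs(cv2.GaussianBlur(i0,(5,5),0).astype(int)-cv2.GaussianBlur(i1,(5,5),0)).max(),np.abs(cv2.GaussianBlur(s0,(5,5),0).astype(int)-cv2.GaussianBlur(s1,(5,5),0)).max())
a=cv2.resize(i1,(448,336));b=cv2.resize(s1[160:310,210:350],(350,375),interpolation=cv2.INTER_CUBIC)[:336]
cv2.imwrite("pics/e.png",np.hstack([a,b])[:,:,::-1])
E
```

```text
22.4
diff 23 25
```

View pics/e.png

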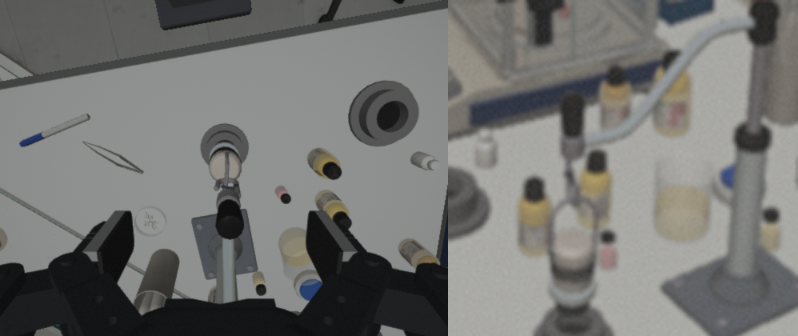

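The driver hangs upright from the hook, clear of the rest, with the gripper open and away. I let any swing die down and then hand in.

```bash
python3 - <<'E'
from h import *
from workcell import monitor, viewer, order
f=[]
for _ in range(50): f.append(cv2.GaussianBlur(viewer.read_camera("scene"),(5,5),0).astype(int))
d=lambda a,b:(np.abs(a-b)[200:310,230:290].max(),np.abs(a-b)[310:,150:350].max())
print(d(f[0],f[3]),d(f[-1],f[-4]),d(f[-1],f[-8]),d(f[0],f[-1]))
print(monitor.get_state()["clock"]); print(order.hand_in())
E
```

```text
Traceback (most recent call last):
ValueError: 200 camera calls are used up
```

Call:
carry_out([
  [[0, 0, 0, 0, 0, 0, 85], [0, 0, 0, 0, 0, 0, 85], [0, 0, 0, 0, 0, 0, 85], [0, 0, 0, 0, 0, 0, 85], [0, 0, 0, 0, 0, 0, 85], [0, 0, 0, 0, 0, 0, 85], [0, 0, 0, 0, 0, 0, 85], [0, 0, 0, 0, 0, 0, 85], [0, 0, 0, 0, 0, 0, 85], [0, 0, 0, 0, 0, 0, 85], [0, 0, 0, 0, 0, 0, 85], [0, 0, 0, 0, 0, 0, 85], [0, 0, 0, 0, 0, 0, 85], [0, 0, 0, 0, 0, 0, 85], [0, 0, 0, 0, 0, 0, 85], [0, 0, 0, 0, 0, 0, 85], [0, 0, 0, 0, 0, 0, 85], [0, 0, 0, 0, 0, 0, 85], [0, 0, 0, 0, 0, 0, 85], [0, 0, 0, 0, 0, 0, 85]],
])

```text
clock: 25.2
tcp_pos: [0.4583, 0.0051, 0.3855]
orientation: [-0.0, 0.084, 0.996, 0.0]
wrist_force: [-0.4, -1.1, -0.1]
finger_gap: 0.0851
grip_force: 0.0
```

```bash
python3 -c "
from workcell import monitor, order
print(monitor.get_state()['clock']); print(order.hand_in())"
```

```text
25.2
the job is handed in; nothing more can be done
None
```

I handed the job in at 25.2 s of the allowed 54 s, with no verdict returned: the last picture, at about 22.4 s, shows the driver upright on the hook, clear of the rest, after release at about 0.1 N net pull, but the 200 camera calls then ran out, so I couldn't check by picture that it was fully still.

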